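# Turn the drip hook and hang the slide rack to drain

### The arm

A 6-joint arm with a two-finger parallel gripper is mounted at the origin on the work surface. World frame = base frame: x ahead of the robot, y to its left, z up, the work surface at z = 0. Lengths are in mm, angles in rad, forces in N, time in s.
With the tool pointing down it reaches from about 425 to 950 mm from the base axis. Payload 3.5 kg.
Tool frame: the origin (TCP) lies midway between the tips of the shut fingers; the grasp point (between the pads) lies 19 mm behind it; z points along the fingers, y is the line along which they close (so a half turn about z gives the same grasp; the last joint's range is limited). The gripper opens to 85 mm and grips with 20 to 120 N. Pads are 22 mm wide; open, the fingers measure 114 mm over their backs; the gripper's body (76 mm by 85 mm) begins 54 mm behind the grasp point. The pads swing forward as they close: fully open they stand 13 mm farther back than shut.
Start: joints at [-1.328, 0.286, 1.577, -0, 1.279, -0.15], TCP at [258.396, -623.569, 231.325] pointing down, gripper open.
Joint ranges: [-2.77, 2.77], [-0.9, 2.22], [0.21, 2.48], [-1.53, 4.67], [0.24, 2.81], [-2.84, 2.84]. Speed limits (rad/s): [2.79, 2.79, 3.14, 3.14, 3.14, 3.14].

### API

Orientations are given as a rotation vector (axis times angle).
In Python, from workcell import robot gives the robot as it stands. The module is installed in compiled form; this text tells all that it offers.
- The arm moves only by the shell command python3 -m pendant 'ROWS' [OPENING] [FORCE]. ROWS is JSON, a list of rows, each an object with "xyz": the shift along the world's x, y, z as a fraction of full scale, a list of three; "delta_rot": the turn, a rotation vector about the world's x, y, z as a fraction of full scale, a list of three. In form: [{"xyz": [dx, dy, dz], "delta_rot": [ax, ay, az]}, ...]. A call has 1 to 20 rows; each row shifts and turns the commanded pose from where the row before left it; what a row does not reach is not made up. Full scale, the value 1, is 0.025 m for a shift and 90 degrees for a turn. A row lasts 1/12 s, in which the tool goes at most 41.7 mm and 7.16 degrees, less where a joint would pass 70% of its speed; a pose out of reach is approached as far as the arm can. A call with a number of a shift or a turn outside -1 to 1 is refused whole. A call with a gripper value outside its range is refused whole. OPENING is the opening, from 0 (shut) to 1 (fully open), set as the call begins (- or left out, the last holds). The fingers move at their own pace and stop on an object; FORCE is the grip in N (left out, the last holds). Time passes only in rows, so rows that do not move let the fingers close. It gives the time, the measured TCP pose, the force, the opening and the grip force at its end, in the units of the state.
- robot.read_state(): the state, without advancing time (a new reading comes with each control period).
- robot.snapshot(name): name is "scene" or "top" or "wrist"; returns a dict with "pixels" (384x512x3 uint8, red, green, blue), "K" (3x3 intrinsics, pixels), "T" (4x4, takes a point from camera to world coordinates); the wrist camera has in their place "mount" (4x4, takes a point from camera to tool coordinates, whose origin is the TCP and whose axes are the flange's). Camera axes: x right, y up, looking along -z (the intrinsics and any distortion apply to the point x, -y, -z); pixel columns grow to the right and rows downward; lengths in mm; the calibration is good to about 2 mm. The wrist camera is an equidistant fisheye: a pixel r from the principal point sees the ray r / f radians off the axis. A picture is of the moment at which its call begins: read the wrist's pose just before it. There is no depth.
- robot.close_job(): hands the job in; it is judged then, once.
The state is a dict: "t": time; "qpos": joint angles; "joint_velocities": joint speeds; "tau": joint torques, N m; "tcp_pos": TCP position; "eef_rot": TCP orientation; "contact_force": force on the tool from outside, world axes, zero at the start; "moment": the same for the moment, N m; "gripper_width": opening from 0.0 (shut) to 1.0 (fully open); "grip_force": force on a finger pad.
Only numpy, scipy, OpenCV 4.12 (cv2) and the standard library are available. Lean on these libraries where they do the work, as an engineer would, in place of code of your own. Each camera call takes 0.05 s, during which the arm holds its last target. There are 200 camera calls.

### The job

Turn the swivel hook on the drain station until it points squarely over the middle of the steel drain pan (not the red dish), then take the yellow slide rack from the slanted rest and hang it by its handle window in the middle of the hook's seat. Before letting go, give the rack a steady downward tug of about 12 N for half a second to make sure it has caught, reseating it if it comes off, then leave it hanging still over the pan. Do not shift or knock over the bottles, jars and boxes standing around, and do not drop the rack or wrench the hook.

Things in the scene. Friction and masses are not known exactly. Their poses are not given: they have to be found in the camera images.
- rack_grip (a point): Centre of the orange grip tab of the yellow slide rack: tab 10 mm thick (x), 44 wide (y), 40 tall (z). The rack's z is its own up, x is normal to the flat handle, y along it. The rack (0.18 to 0.32 kg, same front and back) starts leaning 35 degrees from vertical in the slanted rest, top towards the robot; the tab's sides are free there.
- rack_eye (a point): Middle of the underside of the rack handle's top bar, 32 mm below rack_grip along the rack's z: the edge that sits in the hook. Below it is the handle's window, 50 mm wide (y) and 50 mm high, open right through along x. The bar is 10 mm thick (x), 12 high, 74 wide; the tab stands on it.
- rack_base (a point): Centre of the rack's underside, 152 mm below rack_grip along the rack's z. The basket is 45 (x) x 100 (y) x 70 (z) mm, holding glass slides; the 10 mm thick handle plate stands on its middle.
- rack: The slide rack itself, origin at rack_base.
- rest: Blue slanted rest, fixed, base 190 x 130 mm; origin on the table under its seat, x away from the robot. A clear level splash hood hangs over the rack, 130 mm wide, from 45 mm before the origin (-x) to 110 mm behind it, underside 285 mm up, posts at x +100 mm. It blocks the way straight up: the rack slides out freely along its own leaning axis (seat plate 60 mm high, lip 12 mm).
- station: Drain station, fixed: steel base plate 6 mm thick, from 140 mm before (-x) to 50 mm behind the origin, 280 mm wide, with a 20 mm thick post. Origin on the table at the post's axis, x away from the robot. Pan and dish stand on the plate before the post, to its left and right in either order. Nothing of it is higher than the hook's head, 182 mm.
- hook (a joint): Angle of the swivel hook about the post's vertical axis, rad, counter-clockwise from above; at 0 it points along the station's -x, at pi along its +x. It turns endlessly either way and stays where it is left (friction 0.07 N m, about 1 N at the arm).
- hook_seat (a point): Top of the hook's seat, 100 mm from the post's axis, 165 mm up; its x points back to the post. The hook is a green-coated 10 mm steel bar: level arm, centre line 172 mm up, from the post's black head (32 mm diameter) out to 78 mm; then the 20 mm long seat, 12 mm lower (90 to 110 mm out); then an upturned tip, top 177 mm up, ending 127 mm out.
- pan_centre (a point): Steel drain pan with dark bars, fixed, 110 x 110 mm: centre of its rim, 24 mm above the table and 100 mm from the post's axis. The hook must point over it.
- dish_centre (a point): Red stain dish, fixed, as large as the drain pan and on the other side of the station: not the place for the rack. Centre of its rim, 24 mm up.
- amber_bottle: Loose tall amber bottle with blue cap, 64 mm diameter, 200 mm tall, behind the drain station. Origin at the centre of its underside.
- wide_jar: Loose clear jar with red lid, 66 mm diameter, 100 mm tall, behind the drain station. Origin at the centre of its underside.
- specimen_pot: Loose white pot with orange lid, 52 mm diameter, 60 mm tall, on the robot's side of the slanted rest. Origin at the centre of its underside.
- stain_jar: Loose green jar with black lid, 56 mm diameter, 90 mm tall, beyond the slanted rest. Origin at the centre of its underside.
- slide_box: Loose flat blue slide box with white lid, 50 x 112 x 36 mm, at the robot's left. Origin at the centre of its underside.
- tube_block: Loose green block of capped tubes, 70 x 160 x 107 mm, at the robot's right. Origin at the centre of its underside.
- wash_bottle: Loose white wash bottle with red cap, 70 mm diameter, 170 mm tall, at the robot's left. Origin at the centre of its underside.
Mind the look-alikes: they are no part of the job. Of the things that look like the rack, the middle-sized one is meant.

How it is judged (in metres and radians):
On the way, in this order (a step that is already met when the one before it is completed fails the run):
1. the hook points over the steel drain pan (horizontal distance between hook_seat and pan_centre below 0.022 m), for 0.3 s.
2. the handle's bar is brought into the hook's seat over the pan, not yet pulled (horizontal distance between hook_seat and pan_centre below 0.022 m and distance between rack_eye and hook_seat below 0.015 m and contact force between rack and hook below 4.5 N), for 0.1 s.
3. the rack, held by the fingers, is tugged down on the hook with more than 6 N (distance between rack_eye and hook_seat below 0.015 m and contact force between rack and hook above 6 N and contact force between the fingers and rack above 1 N), for 0.2 s.
At the end, for the whole second after the job is handed in: The hook's seat is within 22 mm (level) of the drain pan's centre, the middle of the bar's underside is within 14 mm of the seat, the rack's underside is within 30 mm (level) of the pan's centre, the rack hangs within 0.2 rad of upright, released and still (horizontal distance between hook_seat and pan_centre below 0.022 m and distance between rack_eye and hook_seat below 0.014 m and horizontal distance between rack_base and pan_centre below 0.03 m and angle between rack_base's own z axis and vertical below 0.2 rad and linear speed of rack below 0.03 m/s); the robot touches nothing.
It fails at once if a bottle, jar or box standing around is shifted more than 30 mm (distance of any of amber_bottle, wide_jar, specimen_pot, stain_jar, slide_box, tube_block, wash_bottle from where it was at the start of the episode above 0.03 m).
It fails at once if the rack is dropped on the table, the pan or the dish (height (world z) of rack_grip below 0.1 m).
It fails at once if the hook is wrenched with more than 40 N (contact force between any of rack, the fingers and hook above 40 N).
It also fails if it takes over 72 s, if anything falls off the work surface, if the arm or the gripper's body presses on something with over 40 N, if the wrist force passes 120 N, or if a joint passes its speed limit or range.

## Working session

There is one attempt and no reset: what is moved stays moved. The work goes in short steps, Python scripts to look and compute and a shell command to move; the robot and the scene stay as the last step left them, time stands still between calls to the robot, and variables do not carry over. Pictures are saved under pics/ and viewed, at most 10 in all, crops included, and the job is handed in when it is done.

```bash
mkdir -p pics; cat > h.py <<'E'
import numpy as np, cv2
from workcell import robot
from scipy.spatial.transform import Rotation as R
def snap(n):
    s=robot.snapshot(n); return s
def save(s,f,crop=None,size=None):
    im=cv2.cvtColor(s["pixels"],cv2.COLOR_RGB2BGR)
    if crop: x0,y0,x1,y1=crop; im=im[y0:y1,x0:x1]
    if size: im=cv2.resize(im,size,interpolation=cv2.INTER_CUBIC)
    cv2.imwrite("pics/"+f,im)
def ray(s,u,v):
    K=np.array(s["K"]);T=np.array(s["T"])
    d=np.linalg.solve(K,[u,v,1.]); d=np.array([d[0],-d[1],-d[2]])
    return T[:3,3],T[:3,:3]@d/np.linalg.norm(d)
def onz(s,u,v,z):
    o,d=ray(s,u,v); return o+d*(z-o[2])/d[2]
def tri(rs):
    A=sum(np.eye(3)-np.outer(d,d) for o,d in rs); b=sum((np.eye(3)-np.outer(d,d))@o for o,d in rs)
    p=np.linalg.solve(A,b); return p,[np.linalg.norm((np.eye(3)-np.outer(d,d))@(p-o)) for o,d in rs]
def proj(s,p):
    T=np.array(s["T"]); c=np.linalg.inv(T)@np.r_[p,1]; q=np.array(s["K"])@[c[0],-c[1],-c[2]]; return q[:2]/q[2]
E
python3 - <<'E'
from h import *
import pickle
for n in("scene","top"):
    s=snap(n); pickle.dump(s,open(n+".pkl","wb")); save(s,n+".png",size=(800,600)); print(n,np.round(s["K"],1).tolist(),np.round(s["T"],3).tolist())
print(robot.read_state())
E
```

```text
scene [[494.9, 0.0, 256.1], [0.0, 494.9, 195.3], [0.0, 0.0, 1.0]] [[-0.887, -0.354, 0.295, 958.398], [0.461, -0.684, 0.565, 921.441], [0.002, 0.638, 0.77, 1392.047], [0.0, 0.0, 0.0, 1.0]]
top [[437.0, 0.0, 249.6], [0.0, 437.0, 193.9], [0.0, 0.0, 1.0]] [[0.019, 0.985, -0.174, 191.815], [-1.0, 0.021, 0.012, 11.916], [0.015, 0.174, 0.985, 1549.092], [0.0, 0.0, 0.0, 1.0]]
{'t': 0.1, 'qpos': array([-1.32803383e+00,  2.87122021e-01,  1.57802001e+00,  9.67200811e-06,
        1.27860719e+00, -1.49993471e-01]), 'joint_velocities': array([ 0.00015033, -0.00306213, -0.00478502,  0.00131956,  0.00160781,
       -0.0011978 ]), 'tau': array([ 5.58844295e-04, -4.07299161e+01, -2.93698347e+01, -1.47977194e-04,
        3.45088280e-03,  2.23442171e-06]), 'tcp_pos': array([ 258.23683686, -623.0105284 ,  230.06126665]), 'eef_rot': array([-3.07909799e+00, -6.12557244e-01,  1.42446159e-04]), 'contact_force': array([-0.49033974,  0.53508384, -1.39514386]), 'moment': array([-0.01899244, -0.01093481, -0.03285656]), 'grip_force': 0.0, 'gripper_width': 1.0008560332113001}
```

View pics/scene.png

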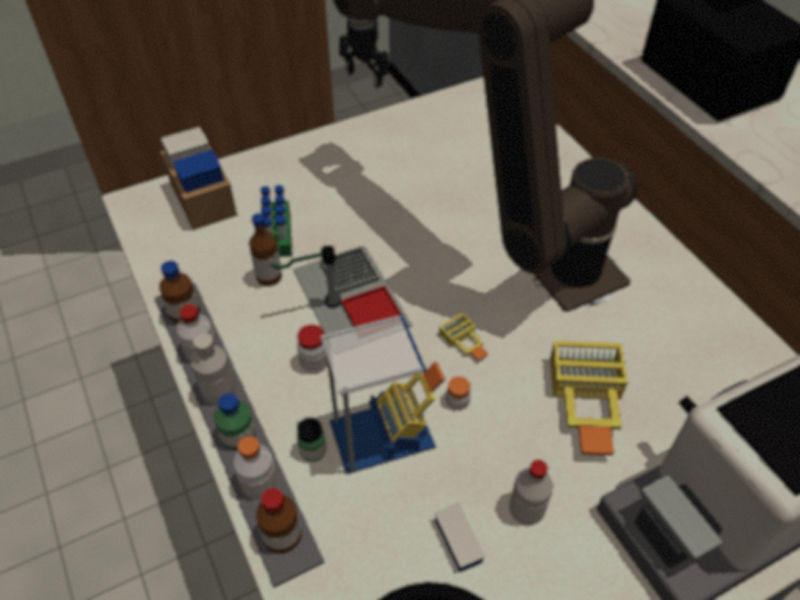

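View pics/top.png

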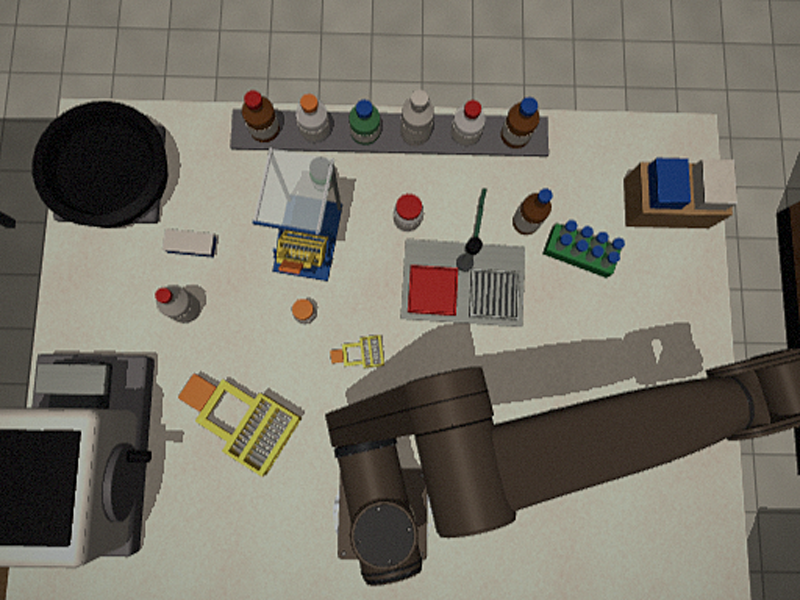

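Candidates for the rack (in the 800x600 top view): small one at (362,352), large one at (245,420), and the middle-sized one in the rest at (300,250), which I choose. The steel pan is at (495,293), the red dish at (433,290), and the hook points away from the robot from (474,244) to (485,190).

```bash
python3 - <<'E'
from h import *
import pickle
top=pickle.load(open("top.pkl","rb"));sc=pickle.load(open("scene.pkl","rb"))
k=1/1.5625
def blobs(s,name,lo,hi,minA=12):
    hsv=cv2.cvtColor(s["pixels"],cv2.COLOR_RGB2HSV); m=cv2.inRange(hsv,lo,hi)
    n,l,st,c=cv2.connectedComponentsWithStats(m)
    for i in range(1,n):
        if st[i,4]>=minA:
            pts=np.argwhere(l==i)[:,::-1].astype(np.float32); r=cv2.minAreaRect(pts)
            print(name,np.round(c[i],1),st[i,4],"rect",np.round(cv2.boxPoints(r),1).tolist())
for s,n in((top,"top"),(sc,"scene")):
    blobs(s,n+" orange",(5,150,120),(14,255,255)); blobs(s,n+" green",(45,70,30),(88,255,255)); blobs(s,n+" blue",(104,150,40),(118,255,255),60);blobs(s,n+" red",(0,180,90),(3,255,255),40)
    blobs(s,n+" yellow",(22,120,80),(33,255,255),60)
for nm,u,v,z in(("pan",495,294,24),("dish",433,291,24),("head",474,244,182),("hooktip",485,190,175),("plate ul",404,240,6),("plate ur",523,243,6),("plate ll",401,321,6),("plate lr",522,326,6)):
    print(nm,np.round(onz(top,u*k,v*k,z)))
save(top,"c_top.png",(150,90,360,220),(800,495)); save(sc,"c_sc.png",(160,120,310,310),(474,600))
E
```

```text
top orange [197.2  64.8] 84 rect [[190.5, 64.5], [197.0, 58.0], [204.0, 65.0], [197.5, 71.5]]
top orange [185.4 172.2] 39 rect [[179.0, 170.0], [192.0, 170.0], [192.0, 174.0], [179.0, 174.0]]
top orange [193.2 197.6] 132 rect [[187.0, 192.0], [199.0, 192.0], [199.0, 204.0], [187.0, 204.0]]
top orange [215.2 227.5] 55 rect [[212.0, 224.0], [219.0, 224.0], [219.0, 231.0], [212.0, 231.0]]
top orange [125.8 250.8] 316 rect [[113.5999984741211, 254.10000610351562], [123.5999984741211, 238.39999389648438], [137.89999389648438, 247.5], [127.9000015258789, 263.20001220703125]]
top green [233.1  78.1] 232 rect [[224.0, 68.0], [242.0, 68.0], [242.0, 86.0], [224.0, 86.0]]
top green [306.8 136.3] 73 rect [[303.0, 150.8000030517578], [308.1000061035156, 120.69999694824219], [310.5, 121.0999984741211], [305.5, 151.1999969482422]]
top green [369.7 161.8] 512 rect [[347.0, 162.0], [354.5, 141.89999389648438], [397.8999938964844, 158.1999969482422], [390.3999938964844, 178.3000030517578]]
top blue [337.9  67.9] 102 rect [[333.0, 63.0], [343.0, 63.0], [343.0, 73.0], [333.0, 73.0]]
top blue [232.6  69.
[... 4339 characters left out ...]
, 327.5]]
scene yellow [294.9 213.4] 213 rect [[280.5, 212.5], [294.0, 199.0], [311.0, 216.0], [297.5, 229.5]]
scene yellow [377.2 245.9] 1203 rect [[351.3999938964844, 271.6000061035156], [353.29998779296875, 218.3000030517578], [400.8999938964844, 220.0], [399.0, 273.20001220703125]]
scene yellow [259.8 260.5] 506 rect [[238.89999389648438, 250.10000610351562], [270.79998779296875, 237.6999969482422], [283.6000061035156, 270.29998779296875], [251.6999969482422, 282.79998779296875]]
pan [ 487. -245.   24.]
dish [ 491. -104.   24.]
head [ 561. -176.  182.]
hooktip [ 681. -200.  175.]
plate ul [614. -36.   6.]
plate ur [ 614. -315.    6.]
plate ll [423. -32.   6.]
plate lr [ 417. -309.    6.]
```

View pics/c_top.png

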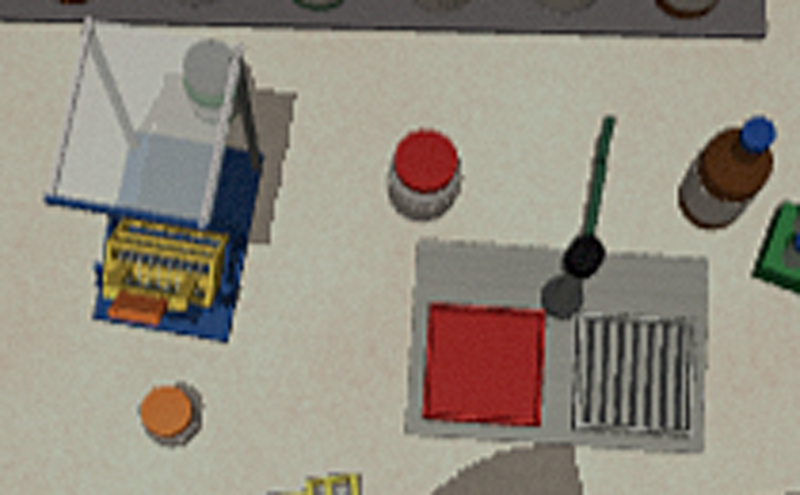

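View pics/c_sc.png

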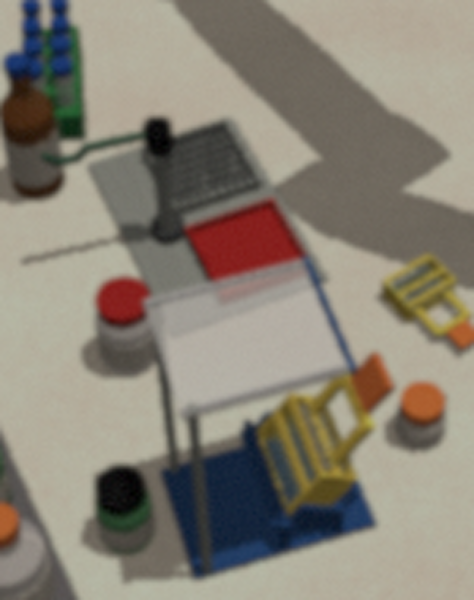

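The crops confirm the choice: the middle-sized rack leans in the blue rest, with its orange tab at about (137,307) in the top crop and its far face visible. The hook's arm points away from the robot, just left of the amber bottle.

```bash
python3 - <<'E'
from h import *
import pickle
top=pickle.load(open("top.pkl","rb"));sc=pickle.load(open("scene.pkl","rb"))
print("tab",tri([ray(top,185.4,172.2),ray(sc,277,240.2)]))
def ct(x,y):return 150+x*210/800,90+y*130/495
def cs(x,y):return 160+x*150/474,120+y*190/600
print("head",tri([ray(top,*ct(585,253)),ray(sc,*cs(158,124))]))
for a,b in(((305.5,151),(309.3,121)),): print("hook",onz(top,*a,172),onz(top,*b,177))
print("bottle cap",tri([ray(top,*ct(759,131)),ray(sc,*cs(16,62))]))
print("pan",[onz(top,*ct(x,y),24).round() for x,y in((581,315),(692,318),(574,428),(692,432))])
print("dish",onz(top,276.6,185.6,24))
print("yellow",[onz(top,*a,100).round() for a in((175.3,166.7),(179.4,145.9),(209,151.8),(204.9,172.6))])
print("rest R edge",onz(top,*ct(228,340),5),onz(top,*ct(262,158),5),onz(top,*ct(93,318),5))
print("pot",onz(top,193.2,197.6,60))
E
```

```text
tab (array([507.82247621, 203.43057402, 157.82088667]), [np.float64(3.7115490753989495), np.float64(3.711549075398902)])
head (array([ 560.18939582, -176.51128196,  182.88222749]), [np.float64(0.4210006738713309), np.float64(0.4210006738714024)])
hook [ 581.24061135 -184.12924835  172.        ] [ 682.231988   -196.30407465  177.        ]
bottle cap (array([ 665.51087922, -322.20717959,  197.07680003]), [np.float64(1.2940336923715003), np.float64(1.2940336923714961)])
pan [array([ 542., -194.,   24.]), array([ 542., -299.,   24.]), array([ 435., -187.,   24.]), array([ 433., -297.,   24.])]
dish [ 493.38933384 -101.6891285    24.        ]
yellow [array([536., 249., 100.]), array([610., 238., 100.]), array([591., 136., 100.]), array([518., 148., 100.])]
rest R edge [515.05642306 137.91552511   5.        ] [695.23435681 111.36387665   5.        ] [533.52797406 266.3481526    5.        ]
pot [437.81688004 188.52979627  60.        ]
```

```bash
python3 -m pendant '[{"xyz":[1,1,0.2],"delta_rot":[0,0,0]},{"xyz":[1,1,0],"delta_rot":[0,0,0]},{"xyz":[1,1,0],"delta_rot":[0,0,0]},{"xyz":[1,1,0],"delta_rot":[0,0,0]},{"xyz":[1,1,0],"delta_rot":[0,0,0]},{"xyz":[1,1,0],"delta_rot":[0,0,0]},{"xyz":[1,1,0],"delta_rot":[0,0,0]},{"xyz":[1,1,0],"delta_rot":[0,0,0]},{"xyz":[1,1,0],"delta_rot":[0,0,0]},{"xyz":[1,1,0],"delta_rot":[0,0,0]},{"xyz":[1,1,0],"delta_rot":[0,0,0]},{"xyz":[1,1,0],"delta_rot":[0,0,0]}]' 0 40
```

```text
t: 1.1
tcp_pos: [559.2, -321.9, 235.7]
eef_rot: [-3.08, -0.613, 0.001]
contact_force: [0.2, -0.3, -0.5]
gripper_width: 0.003
grip_force: 0.0
```

```bash
python3 -m pendant '[{"xyz":[0.4,0.95,0],"delta_rot":[0,0,0]},{"xyz":[0.4,0.95,0],"delta_rot":[0,0,0]},{"xyz":[0.4,0.95,0],"delta_rot":[0,0,0]},{"xyz":[0.4,0.95,0],"delta_rot":[0,0,0]},{"xyz":[0.4,0.95,0],"delta_rot":[0,0,0]},{"xyz":[0.4,0.95,0],"delta_rot":[0,0,0]},{"xyz":[0.4,0.95,0],"delta_rot":[0,0,0]},{"xyz":[0,0,0],"delta_rot":[0,0,0]},{"xyz":[0,0,-0.8],"delta_rot":[0,0,0]},{"xyz":[0,0,-0.8],"delta_rot":[0,0,0]},{"xyz":[0,0,-0.8],"delta_rot":[0,0,0]},{"xyz":[0,0,-0.6],"delta_rot":[0,0,0]},{"xyz":[0,0,0],"delta_rot":[0,0,0]}]'
```

```text
t: 2.18
tcp_pos: [625.5, -156.7, 156.1]
eef_rot: [-3.076, -0.612, 0.012]
contact_force: [0.2, 0.3, -0.8]
gripper_width: -0.002
grip_force: 0.0
```

```bash
python3 -m pendant '[{"xyz":[0.06,-0.56,0],"delta_rot":[0,0,0]},{"xyz":[0,-0.46,0],"delta_rot":[0,0,0]},{"xyz":[-0.08,-0.46,0],"delta_rot":[0,0,0]},{"xyz":[-0.16,-0.44,0],"delta_rot":[0,0,0]},{"xyz":[-0.23,-0.40,0],"delta_rot":[0,0,0]},{"xyz":[-0.30,-0.36,0],"delta_rot":[0,0,0]},{"xyz":[-0.36,-0.30,0],"delta_rot":[0,0,0]},{"xyz":[-0.40,-0.23,0],"delta_rot":[0,0,0]},{"xyz":[-0.44,-0.16,0],"delta_rot":[0,0,0]},{"xyz":[-0.46,-0.08,0],"delta_rot":[0,0,0]},{"xyz":[-0.46,0,0],"delta_rot":[0,0,0]},{"xyz":[-0.46,0.08,0],"delta_rot":[0,0,0]},{"xyz":[0,0,0],"delta_rot":[0,0,0]},{"xyz":[0,0,0],"delta_rot":[0,0,0]}]'
python3 - <<'E'
from h import *
a=snap("scene");b=snap("top")
A=cv2.resize(a["pixels"][120:250,160:340],None,fx=3,fy=3);B=cv2.resize(b["pixels"][110:240,230:410],None,fx=3,fy=3)
im=cv2.cvtColor(np.vstack([A,B])[:, :],cv2.COLOR_RGB2BGR); im=cv2.resize(im,(415,600)); cv2.imwrite("pics/p1.png",im)
print(robot.read_state()["tcp_pos"])
E
```

```text
t: 3.35
tcp_pos: [545.1, -241.7, 161.4]
eef_rot: [3.081, 0.613, -0.001]
contact_force: [0.4, -0.2, -0.1]
gripper_width: -0.001
grip_force: 0.0
[ 545.94949546 -241.70447034  161.39040765]
```

View pics/p1.png

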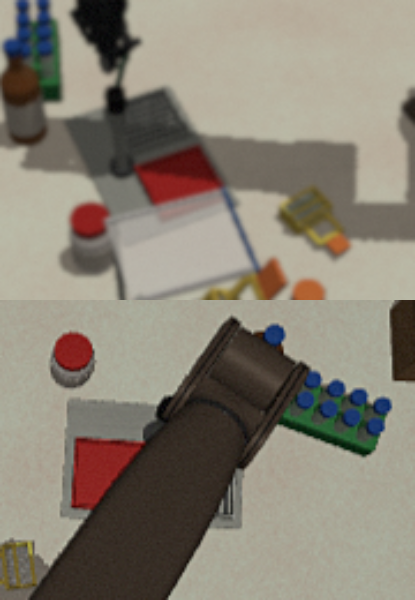

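The forearm hides the hook in both views; the fingers are beside the post head at (118,95). I'll push on a little, back off and use the wrist camera.

```bash
python3 -m pendant '[{"xyz":[-0.22,0.06,0],"delta_rot":[0,0,0]},{"xyz":[-0.22,0.08,0],"delta_rot":[0,0,0]},{"xyz":[-0.22,0.1,0],"delta_rot":[0,0,0]},{"xyz":[0,0,0],"delta_rot":[0,0,0]},{"xyz":[0.4,-0.1,0],"delta_rot":[0,0,0]},{"xyz":[0.8,-0.2,0],"delta_rot":[0,0,0]},{"xyz":[0,0,1],"delta_rot":[0,0,0]},{"xyz":[-0.2,0,1],"delta_rot":[0,0,0]},{"xyz":[-1,0,1],"delta_rot":[0,0,0]},{"xyz":[-1,0,1],"delta_rot":[0,0,0]},{"xyz":[-1,0,1],"delta_rot":[0,0,0]},{"xyz":[-1,0,0.8],"delta_rot":[0,0,0]},{"xyz":[0,0,0],"delta_rot":[0,0,0]},{"xyz":[0,0,0],"delta_rot":[0,0,0]}]'
cat >> h.py <<'E'
def wsnap():
    st=robot.read_state(); s=robot.snapshot("wrist")
    Tt=np.eye(4); Tt[:3,:3]=R.from_rotvec(st["eef_rot"]).as_matrix(); Tt[:3,3]=st["tcp_pos"]
    s["T"]=Tt@np.array(s["mount"]); return s
def wray(s,u,v):
    K=np.array(s["K"]); T=s["T"]; x=(u-K[0,2])/K[0,0]; y=(v-K[1,2])/K[1,1]; t=np.hypot(x,y)
    d=np.array([np.sin(t)*x/t,-np.sin(t)*y/t,-np.cos(t)]); return T[:3,3],T[:3,:3]@d
def wonz(s,u,v,z):
    o,d=wray(s,u,v); return o+d*(z-o[2])/d[2]
E
python3 - <<'E'
from h import *
import pickle
s=wsnap(); pickle.dump(s,open("w1.pkl","wb")); save(s,"w1.png",size=(800,600)); print(np.round(s["K"],1).tolist(),np.round(s["mount"],3).tolist())
E
```

```text
t: 4.62
tcp_pos: [455.0, -243.7, 308.3]
eef_rot: [3.079, 0.611, 0.004]
contact_force: [-0.3, 0.9, -0.3]
gripper_width: -0.0
grip_force: 0.0
[[297.3, 0.0, 256.6], [0.0, 297.3, 191.2], [0.0, 0.0, 1.0]] [[0.0, 0.947, 0.322, 82.377], [1.0, -0.0, 0.0, 0.208], [0.0, 0.322, -0.947, -141.592], [0.0, 0.0, 0.0, 1.0]]
```

View pics/w1.png

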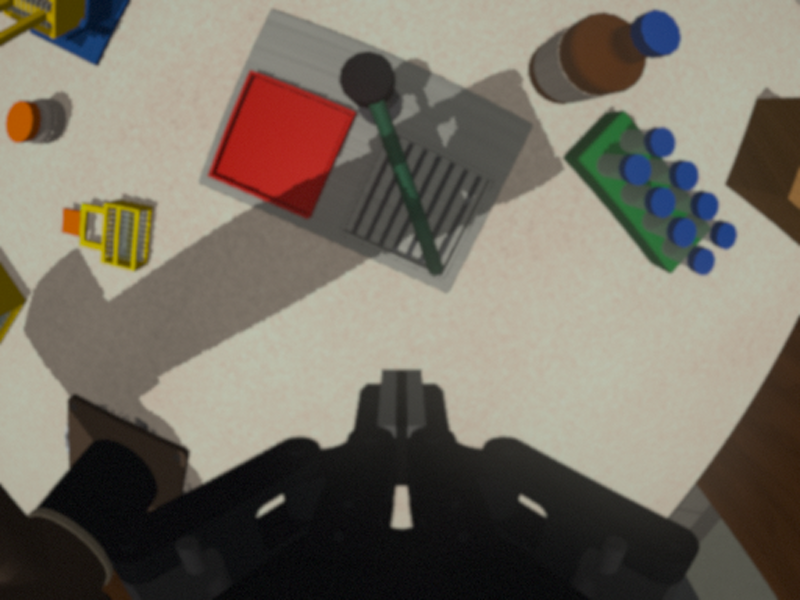

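Clear wrist view: the head is at (367,78), the hook tip at (437,270), and the pan's corners at about (412,143), (488,180), (347,230) and (437,275). The hook is roughly over the pan.

```bash
python3 - <<'E'
from h import *
import pickle
s=pickle.load(open("w1.pkl","rb")); k=1/1.5625
h=wonz(s,367*k,78*k,182); hs=cv2.cvtColor(s["pixels"],cv2.COLOR_RGB2HSV); m=cv2.inRange(hs,(45,60,20),(95,255,255)); m[:, :225]=0; m[:,300:]=0; m[185:]=0
p=np.argwhere(m>0)[:,::-1]; print(len(p)); e=p[p[:,1].argmax()]
P=np.array([wonz(s,*q,172)[:2] for q in p]); d=np.linalg.svd(P-P.mean(0))[2][0]; d*=-np.sign(d@[1,1])
t=wonz(s,437*k,269*k,177); print("head",h,"tip",t,np.linalg.norm((t-h)[:2]),"dir",np.degrees(np.arctan2(d[1],d[0])),np.degrees(np.arctan2(*(t-h)[1::-1])))
c=np.array([wonz(s,u*k,v*k,24) for u,v in((412,143),(488,180),(347,230),(437,278))]); print("pan",c.round(),c.mean(0)); print(np.degrees(np.arctan2(*(c.mean(0)-h)[1::-1])))
E
```

```text
728
head [ 561.21072799 -179.84222649  182.        ] tip [ 471.83476869 -261.2607427   177.        ] 120.90093829720166 dir -137.76061890220578 -137.66752445215263
pan [[ 539. -221.   24.]
 [ 535. -298.   24.]
 [ 442. -196.   24.]
 [ 431. -292.   24.]] [ 486.54894253 -252.04494409   24.        ]
-135.9592586499208
```

```bash
cat >> h.py <<'E'
def rackR(yaw,lean):  # tool orientation for rack leaning
    e=np.array([np.cos(yaw),np.sin(yaw),0]); z=np.sin(lean)*e-np.cos(lean)*np.array([0,0,1]); y=np.array([np.sin(yaw),-np.cos(yaw),0])
    return np.c_[np.cross(y,z),y,z]
def togo(p,Rm):
    st=robot.read_state(); Rc=R.from_rotvec(st["eef_rot"]); w=(R.from_matrix(Rm)*Rc.inv()).as_rotvec()
    print("shift mm",np.round(p-st["tcp_pos"],1),"scale",np.round((p-st["tcp_pos"])/25,2),"rot deg",np.degrees(w).round(1),"scale",np.round(w/(np.pi/2),3),"rows>=",round(np.degrees(np.linalg.norm(w))/7.16,1))
E
python3 - <<'E'
from h import *
Rm=rackR(np.radians(-9),np.radians(35)); c=np.array([504,204,155.]); print(c-90*Rm[:,2]); togo(c-90*Rm[:,2],Rm)
E
```

```text
[453.01367172 212.07544107 228.72368399]
shift mm [ -2.  455.3 -77.7] scale [-0.08 18.21 -3.11] rot deg [  4.2 -35.2 -30.5] scale [ 0.046 -0.391 -0.339] rows>= 6.5
```

```bash
python3 -m pendant '[{"xyz":[0,0.91,0],"delta_rot":[0,0,0]},{"xyz":[0,0.91,0],"delta_rot":[0,0,0]},{"xyz":[0,0.91,0],"delta_rot":[0,0,0]},{"xyz":[0,0.91,0],"delta_rot":[0,0,0]},{"xyz":[0,0.91,0],"delta_rot":[0,0,0]},{"xyz":[0,0.91,0],"delta_rot":[0,0,0]},{"xyz":[0,0.91,0],"delta_rot":[0.0046,-0.0391,-0.0339]},{"xyz":[0,0.91,0],"delta_rot":[0.0046,-0.0391,-0.0339]},{"xyz":[0,0.91,0],"delta_rot":[0.0046,-0.0391,-0.0339]},{"xyz":[0,0.91,0],"delta_rot":[0.0046,-0.0391,-0.0339]},{"xyz":[0,0.91,0],"delta_rot":[0.0046,-0.0391,-0.0339]},{"xyz":[0,0.91,0],"delta_rot":[0.0046,-0.0391,-0.0339]},{"xyz":[0,0.91,0],"delta_rot":[0.0046,-0.0391,-0.0339]},{"xyz":[0,0.91,0],"delta_rot":[0.0046,-0.0391,-0.0339]},{"xyz":[0,0.91,0],"delta_rot":[0.0046,-0.0391,-0.0339]},{"xyz":[0,0.91,-0.3],"delta_rot":[0.0046,-0.0391,-0.0339]},{"xyz":[0,0.91,-0.6],"delta_rot":[0,0,0]},{"xyz":[0,0.91,-0.7],"delta_rot":[0,0,0]},{"xyz":[0,0.91,-0.7],"delta_rot":[0,0,0]},{"xyz":[0,0.91,-0.7],"delta_rot":[0,0,0]}]' 1 60
python3 -m pendant '[{"xyz":[0,0,0],"delta_rot":[0,0,0]},{"xyz":[0,0,0],"delta_rot":[0,0,0]},{"xyz":[0,0,0],"delta_rot":[0,0,0]}]'
python3 - <<'E'
from h import *
import pickle
s=wsnap(); pickle.dump(s,open("w2.pkl","wb")); save(s,"w2.png",size=(800,600))
E
```

```text
t: 6.33
tcp_pos: [453.9, 211.5, 229.1]
eef_rot: [2.947, -0.221, 0.914]
contact_force: [0.8, -0.7, -0.5]
gripper_width: 1.001
grip_force: 0.0
t: 6.58
tcp_pos: [454.6, 209.8, 230.9]
eef_rot: [2.946, -0.222, 0.915]
contact_force: [-0.2, -0.4, 0.4]
gripper_width: 1.001
grip_force: 0.0
```

View pics/w2.png

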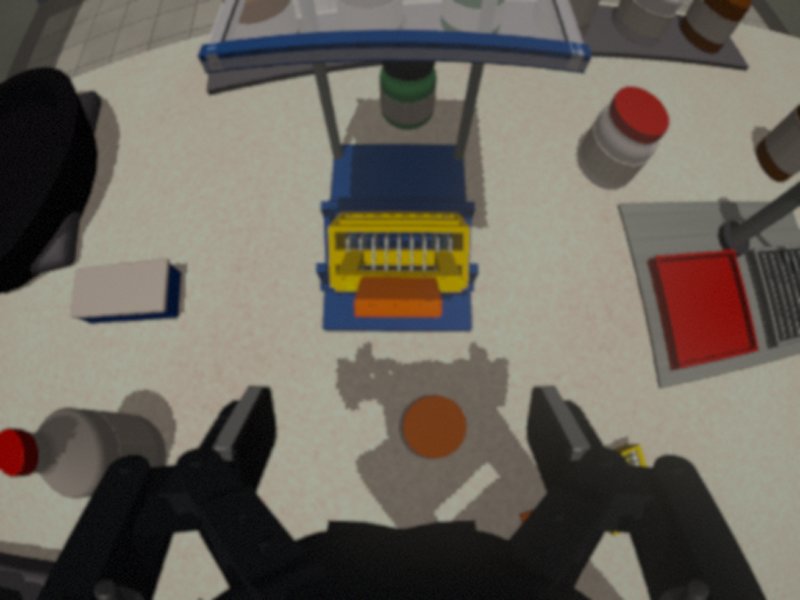

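The tab's end face is at (398,308), 88 px wide and level with the image, so the yaw is right. The hood edge is at the top and clear of the approach.

```bash
python3 - <<'E'
from h import *
import pickle
s=pickle.load(open("w2.pkl","rb")); k=1/1.5625
Rm=rackR(np.radians(-9),np.radians(35)); rz=-Rm[:,2]
c=np.array([504,204,155.])+20*rz
o,a=wray(s,354*k,308.5*k); _,b=wray(s,442*k,308.5*k); _,d=wray(s,398*k,308.5*k)
print("est top",c,"depth est",(c-o)@d,"by width",22/np.tan(np.arccos(a@b)/2))
for D in (22/np.tan(np.arccos(a@b)/2),(c-o)@d): print("top pt",o+D*d,"tool-frame err",Rm.T@(o+D*d-c))
# second: triangulate with scene/top tab-centre rays shifted
top=pickle.load(open("top.pkl","rb"));sc=pickle.load(open("scene.pkl","rb"))
n=Rm[:,0]; sh=20*rz-5*n
print(tri([(o,d)]+[(r[0]+sh,r[1]) for r in(ray(top,185.4,172.2),ray(sc,277,240.2))]))
e=[wonz(s,u*k,v*k,5) for u,v in((325,330),(471,330))]; q=e[1]-e[0]; print("front edge yaw",np.degrees(np.arctan2(q[0],-q[1])), np.linalg.norm(q))
E
```

```text
est top [492.66970483 205.79454246 171.38304089] depth est 228.67365736132163 by width 231.6022307071579
top pt [499.42037219 203.69965596 170.16479936] tool-frame err [5.03143336 1.01305793 5.01024586]
top pt [498.69394891 203.80411592 172.99992532] tool-frame err [6.05648388 1.02352168 2.26694424]
(array([494.46718021, 205.51926314, 173.91751473]), [np.float64(4.202091254074353), np.float64(5.923317446392754), np.float64(1.7882268052018007)])
front edge yaw -8.601179488719074 125.96914674260803
```

```bash
python3 -m pendant '[{"xyz":[0.31,-0.043,-0.432],"delta_rot":[0,0,0]},{"xyz":[0.31,-0.043,-0.432],"delta_rot":[0,0,0]},{"xyz":[0.31,-0.043,-0.432],"delta_rot":[0,0,0]},{"xyz":[0.31,-0.043,-0.432],"delta_rot":[0,0,0]},{"xyz":[0.31,-0.043,-0.432],"delta_rot":[0,0,0]},{"xyz":[0.31,-0.043,-0.432],"delta_rot":[0,0,0]},{"xyz":[0.31,-0.043,-0.432],"delta_rot":[0,0,0]},{"xyz":[0.31,-0.043,-0.432],"delta_rot":[0,0,0]},{"xyz":[0,0,0],"delta_rot":[0,0,0]},{"xyz":[0,0,0],"delta_rot":[0,0,0]},{"xyz":[0,0,0],"delta_rot":[0,0,0]}]'
python3 - <<'E'
from h import *
import pickle
s=wsnap(); pickle.dump(s,open("w3.pkl","wb")); save(s,"w3.png",(100,80,420,320),(800,600))
E
```

```text
t: 7.55
tcp_pos: [517.2, 200.5, 146.8]
eef_rot: [2.945, -0.226, 0.921]
contact_force: [0.4, -0.7, 0.9]
gripper_width: 0.995
grip_force: 0.0
```

View pics/w3.png

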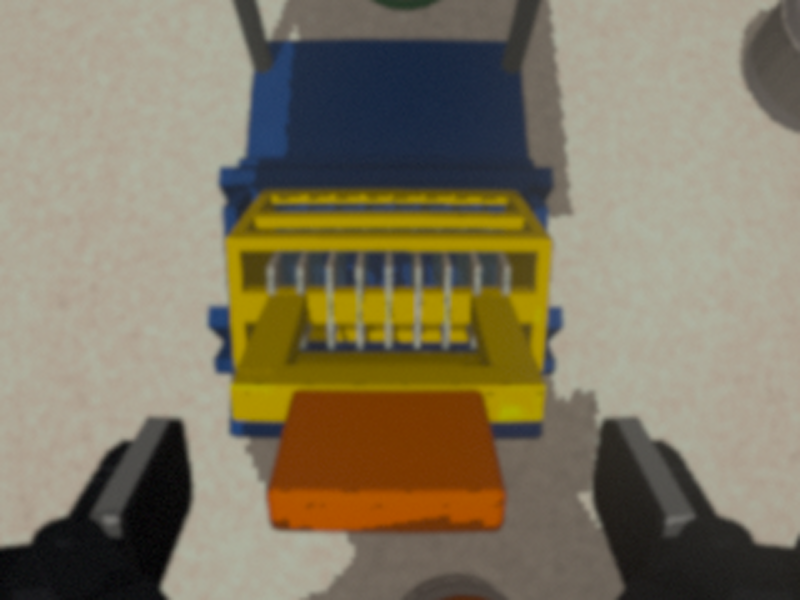

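The tab is between the pads, with its end face at (387,507) in the crop and centred to within a few pixels. I'll check its fore-aft and depth position in the tool frame.

```bash
python3 - <<'E'
from h import *
import pickle
s=pickle.load(open("w3.pkl","rb"))
st=robot.read_state(); Rc=R.from_rotvec(st["eef_rot"]).as_matrix()
f=lambda u,v: wray(s,100+u*.4,80+v*.4)
# near lower edge of end face & upper edge: width 44
for v,ul,ur in((490,270,502),(527,272,503),(394,292,485)):
    o,a=f(ul,v);_,b=f(ur,v); D=22/np.sin(np.arccos(a@b)/2); P=o+D*(a+b)/2
    print(v,P.round(1),"tool",(Rc.T@(P-st["tcp_pos"])).round(1))
E
```

```text
490 [502.7 203.4 168.5] tool [  0.1  -0.4 -26. ]
527 [495.6 204.2 167.3] tool [ -6.4  -0.1 -29.2]
394 [524.2 199.7 142.3] tool [3.1 0.  7.9]
```

```bash
python3 -m pendant '[{"xyz":[0.085,-0.015,-0.21],"delta_rot":[0,0,0]},{"xyz":[0.085,-0.015,-0.21],"delta_rot":[0,0,0]},{"xyz":[0,0,0],"delta_rot":[0,0,0]},{"xyz":[0,0,0],"delta_rot":[0,0,0]}]'
python3 -m pendant '[{"xyz":[0,0,0],"delta_rot":[0,0,0]},{"xyz":[0,0,0],"delta_rot":[0,0,0]},{"xyz":[0,0,0],"delta_rot":[0,0,0]},{"xyz":[0,0,0],"delta_rot":[0,0,0]},{"xyz":[0,0,0],"delta_rot":[0,0,0]},{"xyz":[0,0,0],"delta_rot":[0,0,0]},{"xyz":[0,0,0],"delta_rot":[0,0,0]},{"xyz":[0,0,0],"delta_rot":[0,0,0]},{"xyz":[0,0,0],"delta_rot":[0,0,0]},{"xyz":[0,0,0],"delta_rot":[0,0,0]}]' 0 80
```

```text
t: 7.93
tcp_pos: [520.6, 200.1, 134.5]
eef_rot: [2.946, -0.224, 0.917]
contact_force: [0.7, -0.4, 0.4]
gripper_width: 1.0
grip_force: 0.0
t: 8.77
tcp_pos: [521.0, 201.0, 136.5]
eef_rot: [2.946, -0.224, 0.921]
contact_force: [-8.1, 2.1, 8.1]
gripper_width: 0.498
grip_force: 98.0
```

```bash
python3 -m pendant '[{"xyz":[-0.227,0.036,0.328],"delta_rot":[0,0,0]},{"xyz":[-0.227,0.036,0.328],"delta_rot":[0,0,0]},{"xyz":[-0.227,0.036,0.328],"delta_rot":[0,0,0]},{"xyz":[-0.227,0.036,0.328],"delta_rot":[0,0,0]},{"xyz":[-0.227,0.036,0.328],"delta_rot":[0,0,0]},{"xyz":[-0.227,0.036,0.328],"delta_rot":[0,0,0]},{"xyz":[-0.227,0.036,0.328],"delta_rot":[0,0,0]},{"xyz":[-0.227,0.036,0.328],"delta_rot":[0,0,0]},{"xyz":[-0.227,0.036,0.328],"delta_rot":[0,0,0]},{"xyz":[-0.227,0.036,0.328],"delta_rot":[0,0,0]},{"xyz":[-0.227,0.036,0.328],"delta_rot":[0,0,0]},{"xyz":[-0.227,0.036,0.328],"delta_rot":[0,0,0]},{"xyz":[-0.227,0.036,0.328],"delta_rot":[0,0,0]},{"xyz":[0,0,0],"delta_rot":[0,0,0]}]'
python3 - <<'E'
from h import *
Rc=R.from_rotvec(robot.read_state()["eef_rot"]).as_matrix(); print(Rc.round(3))
phi=np.radians(-137.5); u=np.array([np.cos(phi),np.sin(phi),0]); post=np.array([560.5,-177,0]); seat=post+100*u+[0,0,165]
for off,dz in((165,30),):
    for yaw in(phi,phi+np.pi):
        Rm=rackR(yaw,0); togo(post+off*u+[0,0,165+dz+32+17],Rm)
print("seat",seat)
E
```

```text
t: 9.93
tcp_pos: [447.2, 212.5, 244.3]
eef_rot: [2.946, -0.224, 0.924]
contact_force: [-0.0, 0.6, -1.7]
gripper_width: 0.5
grip_force: 98.2
[[ 0.811 -0.151  0.564]
 [-0.124 -0.988 -0.087]
 [ 0.571  0.001 -0.821]]
shift mm [-8.40e+00 -5.01e+02 -3.00e-01] scale [-3.300e-01 -2.004e+01 -1.000e-02] rot deg [  41.3   12.5 -124. ] scale [ 0.459  0.139 -1.378] rows>= 18.3
shift mm [-8.40e+00 -5.01e+02 -3.00e-01] scale [-3.300e-01 -2.004e+01 -1.000e-02] rot deg [-10.4  34.4  49.6] scale [-0.116  0.383  0.551] rows>= 8.6
seat [ 486.77226632 -244.55902076  165.        ]
```

```bash
python3 -m pendant '[{"xyz":[0,-0.3,0.9],"delta_rot":[0,0,0]},{"xyz":[0,-0.6,0.9],"delta_rot":[0,0,0]},{"xyz":[0,-1,0.9],"delta_rot":[0,0,0]},{"xyz":[0,-1,0.9],"delta_rot":[0,0,0]},{"xyz":[0,-1,0.4],"delta_rot":[0,0,0]},{"xyz":[0,-1,0],"delta_rot":[-0.0116,0.0383,0.0551]},{"xyz":[0,-1,0],"delta_rot":[-0.0116,0.0383,0.0551]},{"xyz":[0,-1,0],"delta_rot":[-0.0116,0.0383,0.0551]},{"xyz":[0,-1,0],"delta_rot":[-0.0116,0.0383,0.0551]},{"xyz":[0,-1,0],"delta_rot":[-0.0116,0.0383,0.0551]},{"xyz":[0,-1,0],"delta_rot":[-0.0116,0.0383,0.0551]},{"xyz":[0,-1,0],"delta_rot":[-0.0116,0.0383,0.0551]},{"xyz":[0,-1,0],"delta_rot":[-0.0116,0.0383,0.0551]},{"xyz":[0,-1,0],"delta_rot":[-0.0116,0.0383,0.0551]},{"xyz":[0,-1,0],"delta_rot":[-0.0116,0.0383,0.0551]},{"xyz":[0,-1,0],"delta_rot":[0,0,0]},{"xyz":[0,-1,0],"delta_rot":[0,0,0]},{"xyz":[0,-1,0],"delta_rot":[0,0,0]},{"xyz":[0,-1,0],"delta_rot":[0,0,0]},{"xyz":[0,-0.8,0],"delta_rot":[0,0,0]}]'
python3 -m pendant '[{"xyz":[-0.2,-0.6,0],"delta_rot":[0,0,0]},{"xyz":[-0.2,-0.6,0],"delta_rot":[0,0,0]},{"xyz":[0,0,0],"delta_rot":[0,0,0]},{"xyz":[0,0,0],"delta_rot":[0,0,0]}]'
python3 - <<'E'
from h import *
import pickle
print(R.from_rotvec(robot.read_state()["eef_rot"]).as_matrix().round(3))
s=wsnap(); pickle.dump(s,open("w4.pkl","wb")); save(s,"w4.png",size=(800,600))
E
```

```text
t: 11.6
tcp_pos: [447.2, -245.2, 340.8]
eef_rot: [2.941, 1.065, 0.044]
contact_force: [0.5, 0.2, -1.8]
gripper_width: 0.503
grip_force: 98.7
t: 11.93
tcp_pos: [437.2, -273.6, 340.8]
eef_rot: [2.943, 1.065, 0.045]
contact_force: [0.5, 0.5, -2.0]
gripper_width: 0.504
grip_force: 98.7
[[ 0.768  0.639  0.031]
 [ 0.64  -0.769 -0.001]
 [ 0.023  0.02  -1.   ]]
```

View pics/w4.png

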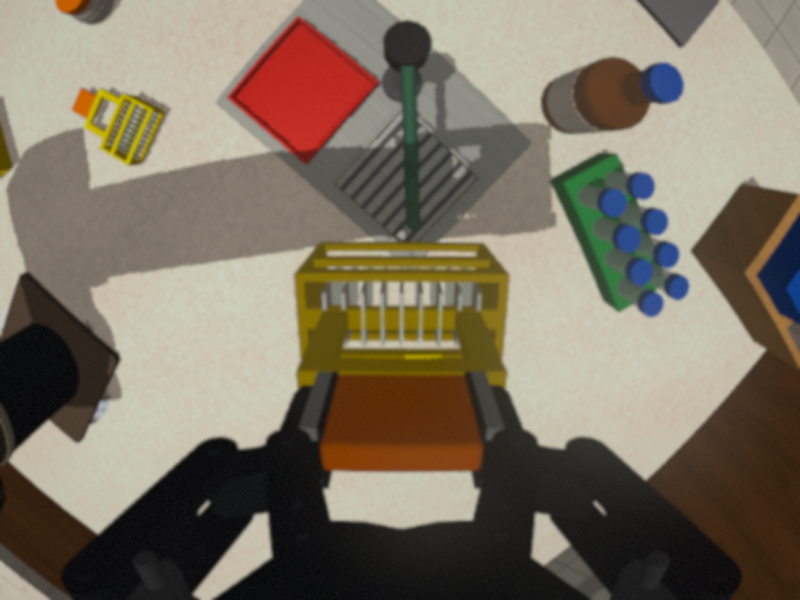

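The wrist view shows the rack held squarely with its tab at (402,420). The hook is still over the pan, head at (407,45) and tip at (414,228). I'll measure the rack in the tool frame, and the hook line again.

```bash
python3 - <<'E'
from h import *
import pickle
s=pickle.load(open("w4.pkl","rb"));k=1/1.5625
st=robot.read_state(); Rc=R.from_rotvec(st["eef_rot"]).as_matrix()
f=lambda u,v: wray(s,u*k,v*k)
for n,v,ul,ur,w in(("end up",443,322,482,44),("end low",470,322,482,44),("tab root",376,336,468,44),("bar up edge",368,300,505,74),("basket far top",245,322,487,100),("basket near top",275,296,508,100)):
    o,a=f(ul,v);_,b=f(ur,v); P=o+w/2/np.sin(np.arccos(a@b)/2)*(a+b)/2
    print(n,P.round(1),"tool",(Rc.T@(P-st["tcp_pos"])).round(1))
h=wonz(s,407*k,45*k,182);t=wonz(s,414*k,226*k,177);print(h,t,np.degrees(np.arctan2(*(t-h)[1::-1])),np.linalg.norm((t-h)[:2]))
phi=np.arctan2(*(t-h)[1::-1]); print("seat",h+100*np.array([np.cos(phi),np.sin(phi),0]))
c=np.array([wonz(s,u*k,v*k,24) for u,v in((412,115),(475,178),(405,240),(337,185))]);print(c.mean(0))
E
```

```text
end up [ 440.3 -270.4  379.5] tool [  4.8   0.7 -38.5]
end low [ 435.2 -274.5  383.3] tool [ -1.7   0.7 -42.5]
tab root [ 444.  -268.2  346.6] tool [ 8.3  0.8 -5.5]
bar up edge [ 442.2 -270.3  335.6] tool [5.3 1.  5.4]
basket far top [ 460.8 -260.1  210. ] tool [ 23.2   2.5 131.5]
basket near top [ 457.6 -258.9  275.7] tool [23.   0.9 65.8]
[ 559.56424666 -180.88551402  182.        ] [ 470.24921482 -261.68017283  177.        ] -137.86740739316332 120.43650527785073
seat [ 485.40481167 -247.97037224  182.        ]
[ 489.07508536 -246.87105288   24.        ]
```

```bash
python3 -m pendant '[{"xyz":[0,-0.33,0],"delta_rot":[0,0.02,0.028]},{"xyz":[0,-0.33,0],"delta_rot":[0,0,0]},{"xyz":[0,0,0],"delta_rot":[0,0,0]},{"xyz":[0,0,-0.67],"delta_rot":[0,0,0]},{"xyz":[0,0,-0.67],"delta_rot":[0,0,0]},{"xyz":[0,0,-0.67],"delta_rot":[0,0,0]},{"xyz":[0,0,-0.67],"delta_rot":[0,0,0]},{"xyz":[0,0,-0.67],"delta_rot":[0,0,0]},{"xyz":[0,0,-0.67],"delta_rot":[0,0,0]},{"xyz":[0,0,-0.67],"delta_rot":[0,0,0]},{"xyz":[0,0,-0.67],"delta_rot":[0,0,0]},{"xyz":[0,0,0],"delta_rot":[0,0,0]},{"xyz":[0,0,0],"delta_rot":[0,0,0]},{"xyz":[0,0,0],"delta_rot":[0,0,0]}]'
python3 - <<'E'
from h import *
import pickle
st=robot.read_state();Rc=R.from_rotvec(st["eef_rot"]).as_matrix();print(Rc.round(3),st["tcp_pos"]+Rc@[1,.8,14.5])
s=wsnap(); pickle.dump(s,open("w5.pkl","wb")); save(s,"w5.png",size=(800,600))
E
```

```text
t: 13.15
tcp_pos: [437.9, -289.5, 208.4]
eef_rot: [2.928, 1.135, 0.001]
contact_force: [-0.3, -0.2, -3.0]
gripper_width: 0.501
grip_force: 98.6
[[ 0.739  0.674  0.001]
 [ 0.674 -0.739 -0.001]
 [ 0.     0.002 -1.   ]] [ 439.20688374 -289.46273483  193.910373  ]
```

View pics/w5.png

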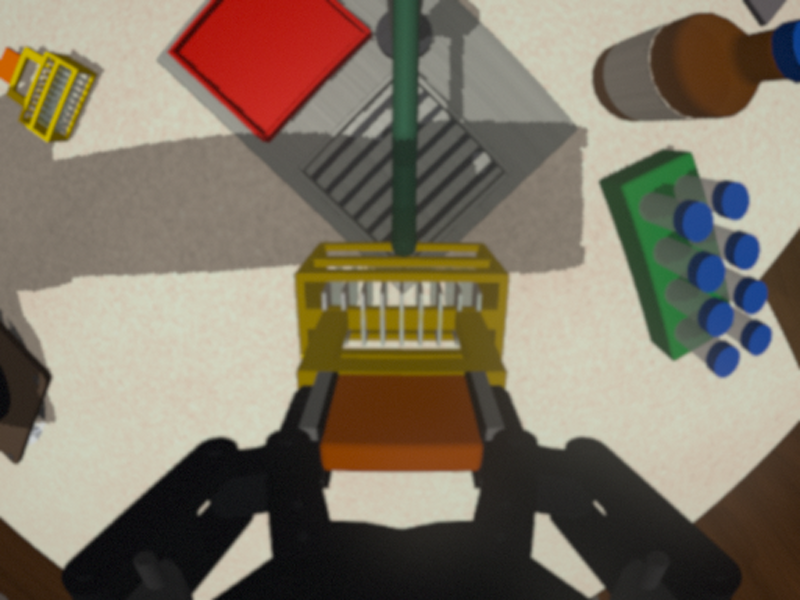

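The hook (u=404, vertical) lines up with the rack's centre (u=402), and its tip at (404,252) is just ahead of the basket's top edge. I'll work out the distance to go from the tip.

```bash
python3 - <<'E'
from h import *
import pickle
s=pickle.load(open("w5.pkl","rb"));k=1/1.5625
st=robot.read_state();Rc=R.from_rotvec(st["eef_rot"]).as_matrix(); eye=st["tcp_pos"]+Rc@[1,.8,14.5]
for v in(248,255):
  t=wonz(s,404*k,v*k,175); print(t,"tip from eye in tool x,y",(Rc.T@(t-eye)).round(1))
for z in (486.8,-244.6,165),(485.4,-248,165): print("seat in tool",(Rc.T@(np.array(z)-eye)).round(1))
E
```

```text
[ 470.80951289 -261.15003518  175.        ] tip from eye in tool x,y [42.5 -0.  19.4]
[ 468.76209699 -263.02592846  175.        ] tip from eye in tool x,y [39.7 -0.  19.4]
seat in tool [65.4 -1.5 29.4]
seat in tool [62.1  0.1 29.4]
```

```bash
python3 -m pendant '[{"xyz":[0.325,0.296,0],"delta_rot":[0,0,0]},{"xyz":[0.325,0.296,0],"delta_rot":[0,0,0]},{"xyz":[0.325,0.296,0],"delta_rot":[0,0,0]},{"xyz":[0.325,0.296,0],"delta_rot":[0,0,0]},{"xyz":[0.325,0.296,0],"delta_rot":[0,0,0]},{"xyz":[0.325,0.296,0],"delta_rot":[0,0,0]},{"xyz":[0,0,0],"delta_rot":[0,0,0]},{"xyz":[0,0,0],"delta_rot":[0,0,0]}]'
python3 -m pendant '[{"xyz":[0,0,-0.24],"delta_rot":[0,0,0]},{"xyz":[0,0,-0.24],"delta_rot":[0,0,0]},{"xyz":[0,0,-0.24],"delta_rot":[0,0,0]},{"xyz":[0,0,-0.16],"delta_rot":[0,0,0]},{"xyz":[0,0,0],"delta_rot":[0,0,0]},{"xyz":[0,0,0],"delta_rot":[0,0,0]},{"xyz":[0,0,0],"delta_rot":[0,0,0]}]'
```

```text
t: 13.87
tcp_pos: [486.5, -244.3, 207.0]
eef_rot: [-2.928, -1.138, 0.002]
contact_force: [-1.2, -0.1, -2.9]
gripper_width: 0.501
grip_force: 98.8
t: 14.45
tcp_pos: [486.1, -245.2, 185.3]
eef_rot: [2.929, 1.135, -0.0]
contact_force: [-0.0, -0.8, -3.4]
gripper_width: 0.507
grip_force: 98.8
```

```bash
python3 -m pendant '[{"xyz":[0,0,-0.06],"delta_rot":[0,0,0]},{"xyz":[0,0,-0.06],"delta_rot":[0,0,0]},{"xyz":[0,0,-0.06],"delta_rot":[0,0,0]},{"xyz":[0,0,0],"delta_rot":[0,0,0]},{"xyz":[0,0,0],"delta_rot":[0,0,0]}]'
```

```text
t: 14.87
tcp_pos: [486.0, -244.8, 180.5]
eef_rot: [-2.929, -1.136, 0.001]
contact_force: [0.7, 0.3, -2.8]
gripper_width: 0.499
grip_force: 98.8
```

```bash
python3 -m pendant '[{"xyz":[0,0,-0.04],"delta_rot":[0,0,0]},{"xyz":[0,0,0],"delta_rot":[0,0,0]},{"xyz":[0,0,0],"delta_rot":[0,0,0]}]'
```

```text
t: 15.12
tcp_pos: [486.0, -244.9, 179.6]
eef_rot: [-2.929, -1.136, 0.001]
contact_force: [0.3, 0.5, -3.0]
gripper_width: 0.5
grip_force: 98.8
```

```bash
python3 -m pendant '[{"xyz":[0,0,-0.04],"delta_rot":[0,0,0]},{"xyz":[0,0,0],"delta_rot":[0,0,0]},{"xyz":[0,0,0],"delta_rot":[0,0,0]}]'; python3 -m pendant '[{"xyz":[0,0,-0.04],"delta_rot":[0,0,0]},{"xyz":[0,0,0],"delta_rot":[0,0,0]},{"xyz":[0,0,0],"delta_rot":[0,0,0]}]'
```

```text
t: 15.37
tcp_pos: [486.0, -244.9, 178.6]
eef_rot: [-2.929, -1.135, 0.001]
contact_force: [-0.1, -0.3, -3.1]
gripper_width: 0.5
grip_force: 98.8
t: 15.62
tcp_pos: [486.0, -244.9, 177.5]
eef_rot: [-2.929, -1.135, 0.001]
contact_force: [-0.2, 0.4, -3.2]
gripper_width: 0.499
grip_force: 98.8
```

```bash
python3 -m pendant '[{"xyz":[0,0,-0.04],"delta_rot":[0,0,0]},{"xyz":[0,0,0],"delta_rot":[0,0,0]},{"xyz":[0,0,0],"delta_rot":[0,0,0]}]'; python3 -m pendant '[{"xyz":[0,0,-0.04],"delta_rot":[0,0,0]},{"xyz":[0,0,0],"delta_rot":[0,0,0]},{"xyz":[0,0,0],"delta_rot":[0,0,0]}]'; python3 -m pendant '[{"xyz":[0,0,-0.04],"delta_rot":[0,0,0]},{"xyz":[0,0,0],"delta_rot":[0,0,0]},{"xyz":[0,0,0],"delta_rot":[0,0,0]}]'
```

```text
t: 15.87
tcp_pos: [486.0, -244.9, 176.5]
eef_rot: [-2.929, -1.136, 0.001]
contact_force: [0.5, -0.7, -2.3]
gripper_width: 0.505
grip_force: 98.8
t: 16.12
tcp_pos: [486.0, -244.9, 175.6]
eef_rot: [-2.929, -1.136, 0.001]
contact_force: [-0.8, -0.2, -2.5]
gripper_width: 0.499
grip_force: 98.8
t: 16.37
tcp_pos: [486.2, -245.0, 175.0]
eef_rot: [2.929, 1.135, -0.0]
contact_force: [-0.5, 0.2, -1.4]
gripper_width: 0.502
grip_force: 99.0
```

Contact starts at TCP z ≈ 175. I'll increase the pull gradually.

```bash
python3 -m pendant '[{"xyz":[0,0,-0.04],"delta_rot":[0,0,0]},{"xyz":[0,0,0],"delta_rot":[0,0,0]}]'; python3 -m pendant '[{"xyz":[0,0,-0.04],"delta_rot":[0,0,0]},{"xyz":[0,0,0],"delta_rot":[0,0,0]}]'
```

```text
t: 16.53
tcp_pos: [486.6, -245.5, 174.8]
eef_rot: [2.927, 1.135, 0.001]
contact_force: [0.6, 0.9, 2.5]
gripper_width: 0.501
grip_force: 99.5
t: 16.7
tcp_pos: [487.0, -245.9, 174.7]
eef_rot: [2.926, 1.134, 0.002]
contact_force: [-1.3, 0.3, 4.9]
gripper_width: 0.5
grip_force: 100.1
```

```bash
python3 -m pendant '[{"xyz":[0,0,-0.05],"delta_rot":[0,0,0]},{"xyz":[0,0,0],"delta_rot":[0,0,0]},{"xyz":[0,0,0],"delta_rot":[0,0,0]},{"xyz":[0,0,0],"delta_rot":[0,0,0]},{"xyz":[0,0,0],"delta_rot":[0,0,0]}]'; python3 -m pendant '[{"xyz":[0,0,0],"delta_rot":[0,0,0]},{"xyz":[0,0,0],"delta_rot":[0,0,0]},{"xyz":[0,0,0],"delta_rot":[0,0,0]},{"xyz":[0,0,0],"delta_rot":[0,0,0]}]'
```

```text
t: 17.12
tcp_pos: [487.6, -246.5, 174.5]
eef_rot: [2.924, 1.134, 0.003]
contact_force: [-1.1, -0.5, 8.3]
gripper_width: 0.504
grip_force: 100.6
t: 17.45
tcp_pos: [487.6, -246.5, 174.5]
eef_rot: [2.924, 1.134, 0.003]
contact_force: [-1.5, -0.6, 7.7]
gripper_width: 0.501
grip_force: 100.6
```

```bash
python3 -m pendant '[{"xyz":[0,0,0.06],"delta_rot":[0,0,0]},{"xyz":[0,0,0.06],"delta_rot":[0,0,0]},{"xyz":[0,0,0],"delta_rot":[0,0,0]},{"xyz":[0,0,0],"delta_rot":[0,0,0]},{"xyz":[0,0,0],"delta_rot":[0,0,0]}]' - 20; python3 -m pendant '[{"xyz":[0,0,0],"delta_rot":[0,0,0]},{"xyz":[0,0,0],"delta_rot":[0,0,0]},{"xyz":[0,0,0],"delta_rot":[0,0,0]},{"xyz":[0,0,0],"delta_rot":[0,0,0]},{"xyz":[0,0,0],"delta_rot":[0,0,0]},{"xyz":[0,0,0],"delta_rot":[0,0,0]},{"xyz":[0,0,0],"delta_rot":[0,0,0]},{"xyz":[0,0,0],"delta_rot":[0,0,0]}]' 0.9
python3 - <<'E'
from h import *
import pickle
s=wsnap(); pickle.dump(s,open("w6.pkl","wb")); save(s,"w6.png",size=(800,600))
E
```

```text
t: 17.87
tcp_pos: [486.3, -245.1, 174.8]
eef_rot: [2.928, 1.135, -0.0]
contact_force: [0.2, -1.0, 2.3]
gripper_width: 0.503
grip_force: 99.8
t: 18.53
tcp_pos: [486.1, -244.9, 174.4]
eef_rot: [-2.929, -1.136, 0.001]
contact_force: [-0.5, -1.1, 0.1]
gripper_width: 0.899
grip_force: 0.0
```

View pics/w6.png

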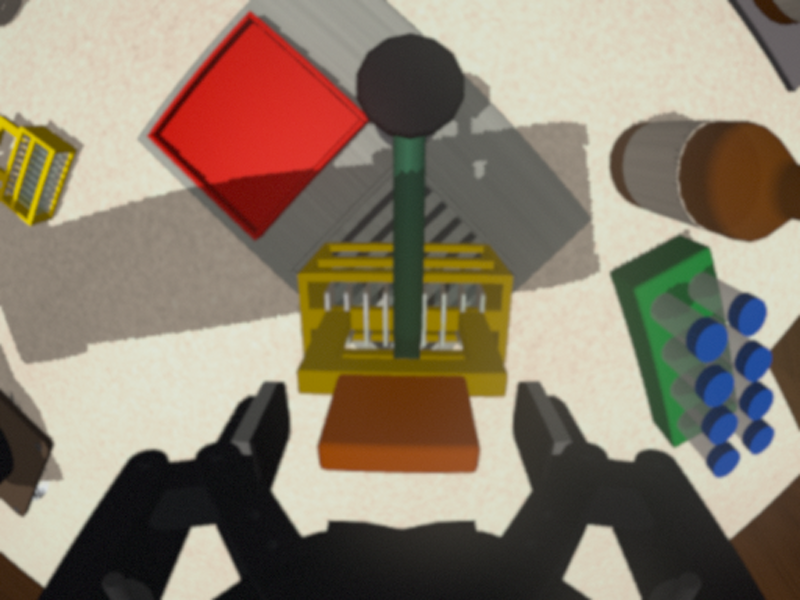

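The picture shows the rack hanging on the hook, with the pads clear on both sides of the tab at (400,425). That was my eleventh viewed picture, one over the limit of ten, so I'll view no more and check the rest by numbers. I'll retreat straight up and then away.

```bash
python3 -m pendant '[{"xyz":[0,0,0.3],"delta_rot":[0,0,0]},{"xyz":[0,0,0.5],"delta_rot":[0,0,0]},{"xyz":[0,0,0.8],"delta_rot":[0,0,0]},{"xyz":[0,0,1],"delta_rot":[0,0,0]},{"xyz":[0,0,1],"delta_rot":[0,0,0]},{"xyz":[0,0,1],"delta_rot":[0,0,0]},{"xyz":[0,0,1],"delta_rot":[0,0,0]},{"xyz":[0,-1,0],"delta_rot":[0,0,0]},{"xyz":[0,-1,0],"delta_rot":[0,0,0]},{"xyz":[0,-1,0],"delta_rot":[0,0,0]},{"xyz":[0,-1,0],"delta_rot":[0,0,0]},{"xyz":[0,-1,0],"delta_rot":[0,0,0]},{"xyz":[0,-1,0],"delta_rot":[0,0,0]},{"xyz":[0,-1,0],"delta_rot":[0,0,0]},{"xyz":[0,-1,0],"delta_rot":[0,0,0]},{"xyz":[0,-1,0],"delta_rot":[0,0,0]},{"xyz":[0,-1,0],"delta_rot":[0,0,0]},{"xyz":[0,0,0],"delta_rot":[0,0,0]},{"xyz":[0,0,0],"delta_rot":[0,0,0]}]'
cat > chk.py <<'E'
from h import *
def big(s,lo,hi,box):
    hs=cv2.cvtColor(s["pixels"],cv2.COLOR_RGB2HSV); m=cv2.inRange(hs,lo,hi); M=np.zeros_like(m); x0,y0,x1,y1=box; M[y0:y1,x0:x1]=m[y0:y1,x0:x1]
    n,l,st,c=cv2.connectedComponentsWithStats(M)
    if n<2: return None
    i=1+st[1:,4].argmax(); return c[i].round(1),st[i,4]
t=snap("top");a=snap("scene")
g=np.array([486.5,-244.6,197.])
for n,lo,hi,p in(("orange",(5,150,60),(16,255,255),g),("yellow",(22,110,50),(33,255,255),g-[0,0,110])):
    rs=[]
    for s in(t,a):
        q=proj(s,p).astype(int); r=big(s,lo,hi,(q[0]-30,q[1]-30,q[0]+30,q[1]+30)); print(n,"expected",q,"found",r)
        if r is not None: rs.append(ray(s,*r[0]))
    if len(rs)==2: print(tri(rs))
E
python3 chk.py; python3 chk.py | grep found
```

```text
t: 20.17
tcp_pos: [485.7, -496.0, 315.1]
eef_rot: [2.93, 1.133, -0.0]
contact_force: [0.1, -0.2, 0.7]
gripper_width: 0.897
grip_force: 0.0
orange expected [325 178] found (array([324.6, 177. ]), np.int32(52))
orange expected [221 136] found (array([220.9, 137.6]), np.int32(81))
(array([ 489.82148862, -240.58772522,  198.25261998]), [np.float64(0.2550627905129961), np.float64(0.2550627905128713)])
yellow expected [319 184] found (array([312.8, 188.6]), np.int32(183))
yellow expected [222 158] found (array([226.8, 160.7]), np.int32(349))
(array([ 476.02323525, -222.90627015,   90.37741959]), [np.float64(4.274111323692039), np.float64(4.274111323692069)])
orange expected [325 178] found (array([324.6, 177. ]), np.int32(52))
orange expected [221 136] found (array([220.8, 137.7]), np.int32(82))
yellow expected [319 184] found (array([312.8, 188.4]), np.int32(181))
yellow expected [222 158] found (array([226.9, 160.8]), np.int32(349))
```

```bash
python3 - <<'E'
from h import *
t=snap("top");a=snap("scene")
ph=np.radians(-137.7);u=np.array([np.cos(ph),np.sin(ph),0]);w=np.array([-u[1],u[0],0]);eye=np.array([486.5,-244.6,165])
C=[eye+sx*22.5*u+sy*50*w+[0,0,z] for sx in(-1,1) for sy in(-1,1) for z in(-120,-50)]
for s in(t,a):
    q=np.array([proj(s,c) for c in C]); hs=cv2.cvtColor(s["pixels"],cv2.COLOR_RGB2HSV); m=cv2.inRange(hs,(20,100,35),(35,255,255))
    x0,y0=(q.min(0)-15).astype(int);x1,y1=(q.max(0)+15).astype(int); p=np.argwhere(m[y0:y1,x0:x1])[:,::-1]+[x0,y0]
    print("model box",q.min(0).round(),q.max(0).round(),"yellow",np.percentile(p,0.5,axis=0),np.percentile(p,99.5,axis=0),len(p))
    # extreme low corners
    print("low corners",[proj(s,c).round().tolist() for c in C[::2]])
    for k in(np.array([1,1]),np.array([-1,1]),np.array([1,0]),np.array([-1,0]),np.array([0,1])): print(k,p[(p@k).argmax()],q[(q@k).argmax()].round(),end="; ")
    print()
E
```

```text
model box [303. 169.] [337. 201.] yellow [304.    169.345] [334.655 198.655] 270
low corners [[303.0, 192.0], [324.0, 173.0], [312.0, 201.0], [332.0, 183.0]]
[1 1] [339 208] [337. 179.]; [-1  1] [304 192] [312. 201.]; [1 0] [339 208] [337. 179.]; [-1  0] [303 190] [303. 192.]; [0 1] [339 208] [312. 201.]; 
model box [207. 146.] [238. 174.] yellow [207.45 139.45] [236. 174.] 491
low corners [[234.0, 174.0], [209.0, 167.0], [238.0, 166.0], [213.0, 159.0]]
[1 1] [234 173] [234. 174.]; [-1  1] [213 169] [209. 167.]; [1 0] [236 154] [238. 166.]; [-1  0] [207 154] [207. 154.]; [0 1] [228 174] [234. 174.];
```

The yellow extents match an upright rack over the pan to within 1–3 px in both views, and the tab's position is steady. I'm handing the job in.

```bash
python3 -c "
from workcell import robot
print(robot.close_job())"
```

```text
the job is handed in; nothing more can be done
None
```

The hook points over the steel pan and the rack hangs released and upright on its seat after a tug of about 11 N for 0.6 s; I handed the job in at about 20 s (no verdict was shown), having viewed 11 pictures against the limit of 10.

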